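Ease a churro out of its mould and shut the churro maker

TASK

The middle churro in the open churro maker is done: ease it up out of its mould, lay it down flat in the middle of the white plate without dropping it, and shut the maker's lid fully. It is crisp and cracks if gripped or pressed hard, so hold it lightly; leave the two outer churros lying in their moulds, and do not move the jam jar or the mug.

Things in the scene. Friction and masses are not known exactly. Their poses are not given: they have to be found in the camera images.
- iron: base of an open churro maker, white, black non-stick plate, fixed. Origin on the table under the centre of the middle mould; x along the moulds from front to hinge, z up. Spans x -85 to +122 mm, y +-95; plate top flat at z = 56. Three open troughs lie along x at y = -40, 0, +40: 30 mm wide, 15 deep, with a 35 degree ramp at each end from the floor (x = +-47) up to the plate top (x = +-68)
- rim (a point): a point on the plate top, in the middle of its flat front rim (17 mm wide, from the ramps' top to the front edge), in line with the middle trough; 76 mm before the trough's centre, 56 mm above the table; axes as the maker's. Behind the rear ramps lies a flat deck at the same height, 45 mm to the hinge
- churro_middle: churro in the middle trough: stiff, loose, 35-70 g, 116 mm long (its x), 28 wide. Origin at its middle, 1 mm below plate top at the start; 14 mm lie below, 7 above (a low roof that fingers slip off). Ends: undersides rise like the ramps to upright faces 24 wide, 6 down, 6.5 up. Pushed by an end (under 5 N), its other end rides up the ramp; it stays where left. Cracks above 30 N a finger
- churro_left: an outer churro, same shape, lying the same way in the trough at y = +40 mm of the maker: only 12 mm of plate lie between it and the middle one. It stays in
- churro_right: an outer churro, same shape, lying the same way in the trough at y = -40 mm of the maker: only 12 mm of plate lie between it and the middle one. It stays in
- lid (a joint): angle of the lid in rad: 0 shut, 1.95 fully open. Its hinge lies along the maker's y. The lid is a hollow white shell, 190 mm wide, 201 from hinge to front edge, 0.55 kg; shut, its top is 94 mm above the table. Stiff, damped hinge: it stays where left when standing near upright, and left below about 1 rad it sinks shut by itself within about 3 s (a push on the handle takes 2 to 5 N)
- lid_hinge (a point): middle of the lid's hinge line; in the maker's frame x = +116, y = 0, z = 64 mm; axes as the maker's
- lid_handle (a point): middle of the lid's black handle bar, 96 mm long along the maker's y, 14 mm thick, held by two arms 26 mm off the lid's front edge; 227 mm from the hinge line and, lid shut, 76 mm above the table. Lid open, it is the top of the lid; the lid's outer face is then the one away from the moulds
- plate: white china plate, 200 mm across, 20 high, loose on the table; origin at the centre of its underside. Its flat middle, about 120 mm across, is 5 mm above the table
- jar: shut jam jar, 72 mm across, 100 high, origin at the centre of its underside; to be left alone
- mug: white mug, 80 mm across, 92 high, with a handle, origin at the centre of its underside; to be left alone
Not all that is in view belongs to the job. What is shaped like the plate but turquoise is not meant.

How it is judged:
By the outcome, as a careful person would: the job done as asked, in the order asked, and still so for the second after the job is handed in, with the robot touching nothing.
It also fails if it takes over 72 s, if anything falls off the work surface, if the arm or the gripper's body presses on something with over 40 N, if the wrist force passes 120 N, or if a joint passes its speed limit or range.

ROBOT

A 7-joint arm with a two-finger parallel gripper is mounted at the origin on the work surface. World frame = base frame: x ahead of the robot, y to its left, z up, the work surface at z = 0. Lengths are in m, angles in rad, forces in N, time in s.
With the tool pointing down it reaches from about 0.4 to 0.925 m from the base axis. Payload 4.1 kg.
Tool frame: the origin (TCP) lies midway between the tips of the shut fingers; the grasp point (between the pads) lies 19 mm behind it; z points along the fingers, y is the line along which they close (so a half turn about z gives the same grasp; the last joint's range is limited). The gripper opens to 85 mm and grips with 20 to 120 N. Pads are 22 mm wide; open, the fingers measure 114 mm over their backs; the gripper's body (76 mm by 85 mm) begins 54 mm behind the grasp point. The pads swing forward as they close: fully open they stand 13 mm farther back than shut.
Start: joints at [-1.224, 0.398, 0.045, 1.537, -0.019, 1.207, -0.051], TCP at [0.28, 0.587, 0.231] pointing down, gripper open.
Joint ranges: [-2.82, 2.82], [-0.49, 2.23], [-1.37, 1.46], [0, 2.46], [-1.36, 4.5], [0.23, 2], [-2.94, 2.94]. Speed limits (rad/s): [2.57, 2.57, 3.14, 3.14, 3.14, 3.14, 3.14].

INTERFACE

Orientations are given as a unit quaternion [w, x, y, z].
In Python, from cell import arm gives the robot as it stands. The module is installed in compiled form; this text tells all that it offers.
- The arm moves only by the shell command python3 -m crank 'ROWS' [FORCE]. ROWS is JSON, a list of rows, each a list of 3 entries, a list of its own where there are three numbers: the finger opening in m, from 0 to 0.0854, then the shift along the tool's x, y, z in m, then the turn about the tool's z in degrees. A call has exactly 5 rows; each row is the pose to reach, as a shift and turn from the pose commanded when the call began, along the tool's axes at that moment; what a row does not reach only later rows make up. A row lasts 1/8 s, in which the tool goes at most 62.5 mm and 10.7 degrees, less where a joint would pass 70% of its speed; a pose out of reach is approached as far as the arm can. A call with a gripper value outside its range is refused whole. The fingers move at their own pace and stop on an object; FORCE is the grip in N (left out, the last holds). Time passes only in rows, so rows that repeat a pose let the fingers close, or fill a call up. It gives the time, the measured TCP pose, the force, the opening and the grip force at its end, in the units of the state.
- arm.sense(): the state, without advancing time (a new reading comes with each control period).
- arm.camera(name): name is "side" or "top"; returns a dict with "img" (400x640x3 uint8, red, green, blue), "fx", "fy", "cx", "cy" (pixels), "R" (3x3) and "t" (3): a world point X has camera coordinates R X + t. Camera axes: x right, y down, z forward; pixel columns grow to the right and rows downward; lengths in m; the calibration is good to about 2 mm. A picture is of the moment at which its call begins. There is no depth.
- arm.job_done(): hands the job in; it is judged then, once.
Trained networks look in a picture, given as the dict that the camera call returned (one of the last four; its "shot" number tells which), for a name from the list of things; names that differ only in an ending like _2 or _b are one class to them, and where a whole thing is asked for, a point or a joint stands for the part that bears it (a point fixed in the world has none). Each returns a list of dicts, best first, with "p" (0 to 1); they miss things now and then, are a little off and sometimes report something else, mostly with a low value. They report only what shows in the picture. A call takes as long as a camera call. They do not tell look-alikes from the thing itself.
- arm.recognise(picture, label): "rect" ([centre column, centre row, width, height] in pixels, round what is visible of it).
- arm.silhouettes(picture, label): "region" (400x640 bool, what is visible of it) and "rect" ([centre column, centre row, width, height] in pixels, round what is visible of it).
The state is a dict: "time": time; "joints": joint angles; "dq": joint speeds; "effort": joint torques, N m; "tool_pos": TCP position; "eef_rot": TCP orientation; "wrist_force": force on the tool from outside, world axes, zero at the start; "torque": the same for the moment, N m; "finger_gap": opening from 0.0 (shut) to 1.0 (fully open); "gripper_force": force on a finger pad.
Only numpy, scipy, OpenCV 4.12 (cv2) and the standard library are available. Lean on these libraries where they do the work, as an engineer would, in place of code of your own. Each camera call takes 0.05 s, during which the arm holds its last target. There are 200 camera calls.

## Working session

There is one attempt and no reset: what is moved stays moved. The work goes in short steps, Python scripts to look and compute and a shell command to move; the robot and the scene stay as the last step left them, time stands still between calls to the robot, and variables do not carry over. Pictures are saved under pics/ and viewed, at most 14 in all, crops included, and the job is handed in when it is done.

```bash
mkdir -p pics
python3 - <<'E'
from cell import arm
import cv2,numpy as np
s=arm.sense(); print({k:np.round(v,3) for k,v in s.items()})
for n in("top","side"):
    p=arm.camera(n); cv2.imwrite(f"pics/{n}0.png",p["img"][:,:,::-1]); 
    print(n,p["fx"],p["cx"],p["cy"],np.round(p["R"],4).tolist(),np.round(p["t"],4), "C",np.round(-np.array(p["R"]).T@p["t"],3))
    for l in("iron","churro_middle","plate","lid","lid_handle","jar","mug"):
        print(l,[(np.round(d["rect"]).tolist(),round(d["p"],2)) for d in arm.recognise(p,l)])
E
```

```text
{'time': np.float64(0.0), 'joints': array([-1.224,  0.399,  0.045,  1.538, -0.019,  1.207, -0.051]), 'dq': array([ 0.001, -0.001, -0.001, -0.001, -0.002,  0.   , -0.001]), 'effort': array([ 0.0000e+00, -4.7514e+01,  1.3650e+00, -2.5422e+01,  1.2000e-02,
        1.0000e-02,  0.0000e+00]), 'tool_pos': array([0.28 , 0.586, 0.23 ]), 'eef_rot': array([-0.   ,  0.221,  0.975, -0.001]), 'wrist_force': array([ 0.189, -0.078, -1.214]), 'torque': array([-0.08 , -0.021, -0.046]), 'gripper_force': np.float64(0.0), 'finger_gap': np.float64(1.001)}
top 468.8697321040636 314.4424418983715 202.15023700759434 [[0.0199, -0.9998, 0.0094], [-0.9867, -0.0211, -0.1611], [0.1612, -0.0061, -0.9869]] [0.0506 0.5591 1.1091] C [0.372 0.069 1.184]
iron [([430.0, 200.0, 154.0, 94.0], 0.58)]
churro_middle [([396.0, 198.0, 44.0, 19.0], 0.59)]
plate [([407.0, 306.0, 79.0, 86.0], 0.64), ([223.0, 258.0, 82.0, 78.0], 0.62)]
lid [([471.0, 200.0, 76.0, 95.0], 0.72)]
lid_handle [([471.0, 201.0, 78.0, 97.0], 0.75)]
jar [([216.0, 136.0, 37.0, 37.0], 0.74), ([392.0, 212.0, 48.0, 22.0], 0.66)]
mug [([275.0, 145.0, 43.0, 40.0], 0.88)]
side 361.91336096470366 322.9409040562836 192.67397421178936 [[0.999, -0.0434, 0.0111], [-0.0208, -0.6688, -0.7431], [0.0396, 0.7422, -0.6691]] [-0.5128  0.0936  0.7285] C [ 0.485 -0.5    0.563]
iron [([367.0, 297.0, 197.0, 136.0], 0.8), ([403.0, 168.0, 42.0, 51.0], 0.69)]
churro_middle [([365.0, 261.0, 19.0, 39.0], 0.63)]
plate [([211.0, 311.0, 124.0, 106.0], 0.9), ([285.0, 146.0, 79.0, 44.0], 0.88)]
lid [([286.0, 148.0, 78.0, 45.0], 0.63), ([368.0, 317.0, 200.0, 99.0], 0.58)]
lid_handle [([369.0, 316.0, 199.0, 95.0], 0.84)]
jar [([399.0, 129.0, 29.0, 41.0], 0.98)]
mug [([403.0, 167.0, 43.0, 54.0], 0.6)]
```

View pics/top0.png

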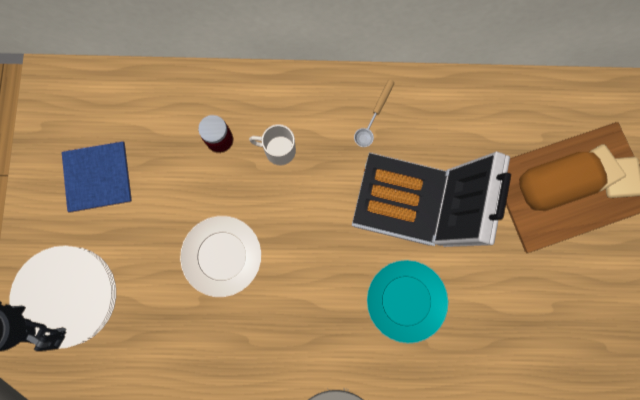

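View pics/side0.png

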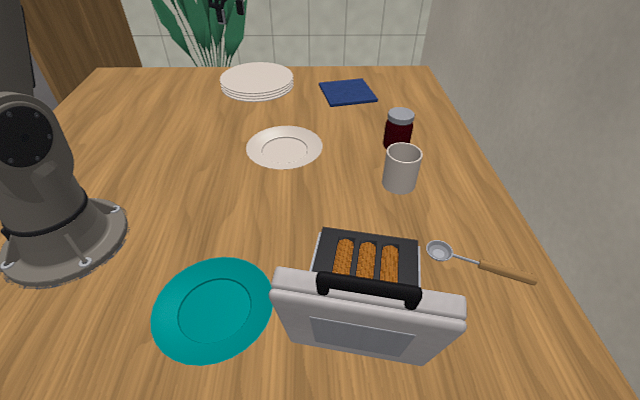

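The top view shows the maker with its front at the left (360,195) and its hinge at about (440,213), three churros at (399,180), (396,196) and (392,211), and the lid open to the right.

Plate candidates in the top view are the single white plate (221,256), the turquoise plate (407,301) and a stack of white plates (63,296). The single white plate fits: it is one loose plate, about 200 mm across, and white. The middle churro is the one at (396,196). I'll confirm both in an enlarged crop.

Run:
```python
from cell import arm
import cv2,numpy as np
a=cv2.imread("pics/top0.png"); 
c1=cv2.resize(a[145:255,345:515],None,fx=4.6,fy=4.6,interpolation=cv2.INTER_CUBIC)
cv2.imwrite("pics/crop1.png",c1)
def ray(p,u,v,z):
    R=np.array(p["R"]);C=-R.T@p["t"];d=R.T@np.array([(u-p["cx"])/p["fx"],(v-p["cy"])/p["fy"],1]);return C+d*(z-C[2])/d[2]
for n in("top","side"):
    p=arm.camera(n)
    for l in("churro_middle","churro_left","churro_right","plate","jar","mug","rim"):
      for d in arm.silhouettes(p,l):
        m=d["region"].astype(np.uint8); v,u=np.nonzero(m)
        r=cv2.minAreaRect(np.c_[u,v].astype(np.float32))
        z={"p":.02,"c":.06}.get(l[0],.05)
        print(n,l,round(d["p"],2),np.round(d["rect"]),"mean",round(u.mean(),1),round(v.mean(),1),"world",np.round(ray(p,u.mean(),v.mean(),z),3),"rect",np.round(r[0],1),np.round(r[1],1),round(r[2],1))
```

```text
top churro_middle 0.77 [395. 198.  47.  21.] mean 394.3 195.2 world [ 0.577 -0.132  0.06 ] rect [394.7 195.6] [47.8 11.9] 14.0
top churro_middle 0.55 [436. 201. 167.  98.] mean 445.1 202.3 world [ 0.562 -0.256  0.06 ] rect [436.5 200.4] [168.4  92.9] 0.9
top churro_left 0.88 [401. 177.  46.  20.] mean 398.6 179.9 world [ 0.615 -0.143  0.06 ] rect [398.5 179.9] [48.  11.6] 14.0
top churro_left 0.72 [223. 255.  81.  80.] mean 220.6 256.1 world [0.421 0.283 0.06 ] rect [220.5 256. ] [80. 79.] 90.0
top churro_right 0.66 [392. 212.  48.  19.] mean 390.9 210.8 world [ 0.538 -0.124  0.06 ] rect [391.4 211. ] [48.7 12.9] 14.0
top plate 0.84 [407. 304.  78.  86.] mean 407.2 301.6 world [ 0.321 -0.169  0.02 ] rect [407.  301.5] [83. 80.] 90.0
top plate 0.62 [222. 258.  79.  77.] mean 220.4 256.6 world [0.421 0.291 0.02 ] rect [220.4 256.3] [78.  80.4] 52.1
top jar 0.79 [214. 136.  37.  37.] mean 215.4 134.1 world [0.724 0.314 0.05 ] rect [215.4 134.3] [38.5 28.2] 63.4
top jar 0.19 [478. 203.  86.  91.] mean 478.5 203.8 world [ 0.562 -0.341  0.05 ] rect [479.1 201.7] [ 76.4 100.1] 10.5
top mug 
[... 721 characters left out ...]
e plate 0.86 [284. 147.  76.  44.] mean 283.5 147.0 world [0.423 0.282 0.02 ] rect [283.5 147. ] [42. 75.] 90.0
side plate 0.67 [211. 311. 123. 109.] mean 209.9 310.8 world [ 0.32  -0.182  0.02 ] rect [211.  310.8] [100.7 129.5] 56.3
side jar 0.74 [398. 129.  31.  42.] mean 397.8 125.9 world [0.727 0.329 0.05 ] rect [398.  127.8] [28.  41.3] 6.3
side mug 0.77 [403. 166.  43.  52.] mean 400.6 167.2 world [0.699 0.15  0.05 ] rect [401.2 168. ] [36.5 52.2] 8.7
side rim 0.74 [363. 294. 205. 142.] mean 365.4 308.7 world [ 0.57  -0.204  0.05 ] rect [371.5 294.5] [206.7 123.8] 10.1
side rim 0.28 [364. 329. 204.  74.] mean 365.4 329.4 world [ 0.566 -0.238  0.05 ] rect [365.2 330.8] [205.8  51.6] 9.4
```

View pics/crop1.png

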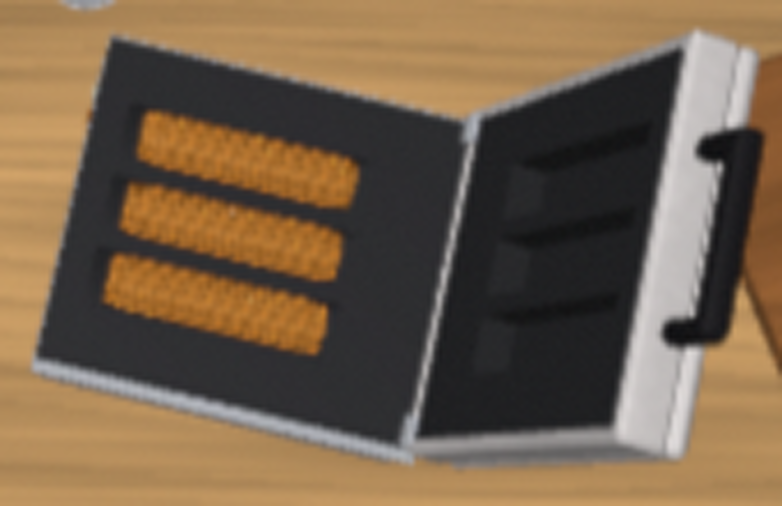

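The crop confirms the middle churro at top pixel (394,195), lying between two others in the maker.

```bash
cat > h.py <<'E'
from cell import arm
import cv2,numpy as np
from scipy.optimize import least_squares
from scipy.spatial.transform import Rotation as Ro
def ray(p,u,v,z):
    R=np.array(p["R"]);C=-R.T@p["t"];d=R.T@np.array([(u-p["cx"])/p["fx"],(v-p["cy"])/p["fy"],1]);return C+d*(z-C[2])/d[2]
def proj(p,X):
    c=np.array(p["R"])@X+p["t"];return np.array([p["cx"]+p["fx"]*c[0]/c[2],p["cy"]+p["fy"]*c[1]/c[2]])
E
python3 - <<'E'
from h import *
p=arm.camera("top");s=arm.camera("side")
# plate-top corners in the maker's frame
M=[(-.085,.095),(-.085,-.095)]
px=[(369.2,153.2),(352.6,224.2)]
print([np.round(ray(p,*q,.056),4) for q in px])
ch={.04:(398.6,179.9),0:(394.5,195.4),-.04:(391.1,210.9)}
cs={.04:(387.6,273.5),0:(364,270.5),-.04:(340,268)}
def T(q,x,y,z):
    c,sn=np.cos(q[2]),np.sin(q[2]);return np.array([q[0]+c*x-sn*y,q[1]+sn*x+c*y,z])
def f(q):
    r=[proj(p,T(q,x,y,.056))-u for (x,y),u in zip(M,px)]+[proj(p,T(q,0,y,.060))-u for y,u in ch.items()]
    return np.concatenate(r)
o=least_squares(f,[.577,-.132,-1.81]);print(np.round(o.x,4),np.degrees(o.x[2]),np.round(o.fun,1))
for y,u in cs.items(): print(y,proj(s,T(o.x,-.058,y,.06)),proj(s,T(o.x,.058,y,.06)))
for d in arm.silhouettes(s,"churro_middle")[:1]:
    v,u=np.nonzero(d["region"]);print(v.min(),v.max(),u[v==v.min()].mean(),u[v==v.max()].mean())
t=arm.sense();print(Ro.from_quat(t["eef_rot"],scalar_first=True).as_matrix().round(3))
# lid handle angle: side view handle center 
q=o.x
for a in np.arange(1.3,2.0,.1):
    x=.116-.227*np.cos(a)*1;z=.064+.227*np.sin(a)+.012*np.cos(a)
    print(round(a,2),proj(p,T(q,x,0,z)).round(0),proj(s,T(q,x,0,z)).round(0),T(q,x,0,z).round(3))
E
```

```text
[array([ 0.6821, -0.0713,  0.056 ]), array([ 0.504 , -0.0312,  0.056 ])]
[ 0.5758 -0.1337 -1.7886] -102.48150554132704 [-0.  -1.9 -0.5  1.  -0.3  0.1  0.4  0.2  0.4  0.5]
0.04 [388.88704839 244.65984912] [385.91396083 301.38669721]
0 [366.61394656 241.52461806] [360.33952689 297.29820408]
-0.04 [344.66974876 238.43568456] [335.19867629 293.27902636]
243 302 366.0 364.0
[[-0.902  0.431  0.   ]
 [ 0.431  0.902  0.   ]
 [ 0.     0.    -1.   ]]
1.3 [443. 182.] [376. 188.] [ 0.564 -0.188  0.286]
1.4 [455. 184.] [375. 199.] [ 0.559 -0.209  0.29 ]
1.5 [466. 187.] [374. 212.] [ 0.554 -0.231  0.291]
1.6 [478. 190.] [372. 228.] [ 0.549 -0.253  0.291]
1.7 [488. 193.] [370. 247.] [ 0.544 -0.275  0.288]
1.8 [499. 196.] [368. 269.] [ 0.54  -0.297  0.282]
1.9 [508. 199.] [365. 293.] [ 0.535 -0.319  0.275]
```

```bash
cat >> h.py <<'E'
MK=[.5758,-.1337,np.radians(-103)]
def mk(x,y,z,q=None):
    q=q or MK;c,s=np.cos(q[2]),np.sin(q[2]);return np.array([q[0]+c*x-s*y,q[1]+s*x+c*y,z])
def go(w,yaw=None):
    """shift (mm, tool axes) and turn (deg) from here to world point w with the tool's y at world angle yaw (deg, mod 180)"""
    t=arm.sense();R=Ro.from_quat(t["eef_rot"],scalar_first=True).as_matrix()
    d=R.T@(np.array(w)-t["tool_pos"])*1000
    a=np.degrees(np.arctan2(R[1,1],R[0,1]));k=0 if yaw is None else -((yaw-a+90)%180-90)
    m=t["tool_pos"]-np.array([MK[0],MK[1],0]);c,s=np.cos(MK[2]),np.sin(MK[2])
    print("t",round(float(t["time"]),2),"maker mm",np.round([1e3*(c*m[0]+s*m[1]),1e3*(-s*m[0]+c*m[1]),1e3*m[2]],1),"shift",np.round(d,1),"turn",round(k,1),"j7",np.round(t["joints"][6],2),"F",np.round(t["wrist_force"],1),"grip",np.round(t["gripper_force"],1),"gap",round(t["finger_gap"]*85.4,1),"Rz",R[:,2].round(3))
E
python3 -c "
from h import *
go(mk(.088,0,.16),77);go(mk(.088,0,.25),77)"
```

```text
t 1.75 maker mm [-635.3 -450.   231.3] shift [-596.3 -608.3   71.3] turn -12.5 j7 -0.05 F [ 0.1 -0.3  0.2] grip 0.0 gap 85.5 Rz [ 0.  0. -1.]
t 1.75 maker mm [-635.3 -450.   231.3] shift [-596.3 -608.3  -18.7] turn -12.5 j7 -0.05 F [ 0.1 -0.3  0.2] grip 0.0 gap 85.5 Rz [ 0.  0. -1.]
```

```bash
python3 -m crank '[[0.0,[-40,-40,-1],0],[0.0,[-80,-80,-2],0],[0.0,[-120,-120,-5],0],[0.0,[-160,-160,-5],0],[0.0,[-200,-200,-5],0]]' 20; python3 -c "
from h import *
go(mk(.088,0,.2),77)"
```

```text
time: 2.38
tool_pos: [0.385, 0.29, 0.2382]
eef_rot: [0.0, 0.221, 0.975, 0.001]
wrist_force: [1.0, 0.1, 0.5]
finger_gap: 0.004
gripper_force: 0.0
t 2.38 maker mm [-369.9 -281.3  238.2] shift [-373.9 -386.    37.9] turn -12.5 j7 0.41 F [1.  0.1 0.5] grip 0.0 gap 0.3 Rz [ 0.001  0.001 -1.   ]
```

I typed millimetres where the rows take metres. The step limit kept the motion on course, so from here I use metres.

```bash
python3 -m crank '[[0.0,[-0.04,-0.04,0],0],[0.0,[-0.08,-0.08,0],0],[0.0,[-0.12,-0.12,0],0],[0.0,[-0.16,-0.16,0],0],[0.0,[-0.2,-0.2,0],0]]'; python3 -c "
from h import *
go(mk(.088,0,.2),77)"
```

```text
time: 3.0
tool_pos: [0.4791, 0.0236, 0.2383]
eef_rot: [0.001, 0.221, 0.975, 0.001]
wrist_force: [0.4, -0.7, -0.0]
finger_gap: -0.002
gripper_force: 0.0
t 3.0 maker mm [-131.5 -129.6  238.3] shift [-174.1 -186.2   38.2] turn -12.5 j7 1.04 F [ 0.4 -0.7 -0. ] grip 0.0 gap -0.1 Rz [ 0.001  0.001 -1.   ]
```

```bash
python3 -m crank '[[0.0,[-0.04,-0.043,0.01],-3],[0.0,[-0.08,-0.086,0.02],-6],[0.0,[-0.12,-0.129,0.03],-9],[0.0,[-0.16,-0.172,0.038],-12.5],[0.0,[-0.174,-0.186,0.038],-12.5]]'
python3 - <<'E'
from h import *
go(mk(.088,0,.09),77)
for n in("top","side"):
    p=arm.camera(n); cv2.imwrite(f"pics/{n}1.png",p["img"][:,:,::-1])
a=cv2.imread("pics/top1.png")[140:250,340:500];b=cv2.imread("pics/side1.png")[180:300,300:460]
cv2.imwrite("pics/c2.png",np.hstack([cv2.resize(a,(400,275)),cv2.resize(b,(400,300))[:275]]))
E
```

```text
time: 3.62
tool_pos: [0.5547, -0.222, 0.1993]
eef_rot: [-0.0, 0.116, 0.993, -0.001]
wrist_force: [-1.0, 0.2, -0.7]
finger_gap: 0.005
gripper_force: 0.0
t 3.62 maker mm [ 90.8  -0.7 199.3] shift [ -0.7   3.1 109.3] turn -0.4 j7 1.85 F [-1.   0.2 -0.7] grip 0.0 gap 0.4 Rz [-0.001 -0.002 -1.   ]
```

View pics/c2.png

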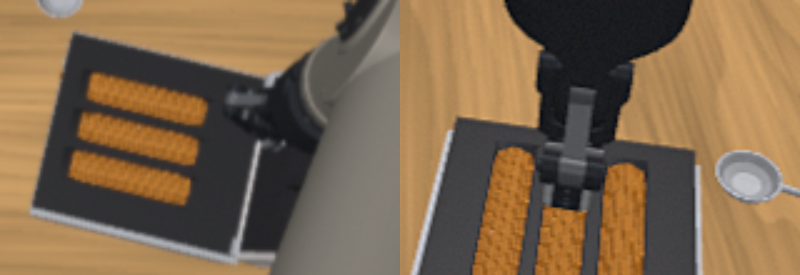

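The gripper hovers behind the rear end of the middle churro, in line with its trough (top crop (240,98)). Next I lower it onto the deck level.

```bash
python3 -m crank '[[0.0,[0,0,0.05],0],[0.0,[0,0,0.1],0],[0.0,[0,0,0.125],0],[0.0,[0,0,0.136],0],[0.0,[0,0,0.14],0]]'
python3 - <<'E'
from h import *
go(mk(.07,0,.0585),77)
p=arm.camera("side"); cv2.imwrite("pics/side2.png",p["img"][:,:,::-1])
q=arm.camera("top")
for l in ("churro_left","churro_right","churro_middle"):
    for d in arm.silhouettes(q,l)[:1]:
        v,u=np.nonzero(d["region"]);print(l,d["p"],u.mean(),v.mean(),ray(q,u.mean(),v.mean(),.06))
E
```

```text
time: 4.35
tool_pos: [0.556, -0.2162, 0.0602]
eef_rot: [0.0, 0.113, 0.994, 0.0]
wrist_force: [0.0, -0.1, 0.1]
finger_gap: -0.0
gripper_force: 0.0
t 4.35 maker mm [84.8 -0.7 60.2] shift [-0.7 14.8  1.7] turn 0.1 j7 1.93 F [ 0.  -0.1  0.1] grip 0.0 gap -0.0 Rz [ 0.001  0.001 -1.   ]
churro_left 0.75 397.813627254509 179.68537074148296 [ 0.61564397 -0.14109501  0.06      ]
churro_right 0.95 391.25612052730696 211.0583804143126 [ 0.53754935 -0.12448076  0.06      ]
churro_middle 0.85 392.7859922178988 194.96887159533074 [ 0.57728671 -0.12847721  0.06      ]
```

```bash
python3 -m crank '[[0.0,[0,0.003,0.002],0],[0.0,[0,0.006,0.002],0],[0.0,[0,0.009,0.002],0],[0.0,[0,0.012,0.002],0],[0.0,[0,0.015,0.002],0]]'
python3 - <<'E'
from h import *
go(mk(.055,0,.0585),77)
q=arm.camera("top")
for l in ("churro_left","churro_right","churro_middle"):
    for d in arm.silhouettes(q,l)[:1]:
        v,u=np.nonzero(d["region"]);print(l,d["p"],u.min(),u.max(),u.mean(),v.mean(),ray(q,u.mean(),v.mean(),.06))
cv2.imwrite("pics/c3.png",cv2.resize(q["img"][150:240,350:470,::-1],(720,540),interpolation=2))
E
```

```text
time: 5.22
tool_pos: [0.5589, -0.2027, 0.0578]
eef_rot: [0.0, 0.114, 0.994, 0.0]
wrist_force: [-0.6, 0.6, 0.0]
finger_gap: 0.002
gripper_force: 0.0
t 5.22 maker mm [71.1 -1.  57.8] shift [-1.  16.1 -0.7] turn -0.0 j7 1.91 F [-0.6  0.6  0. ] grip 0.0 gap 0.2 Rz [ 0.  0. -1.]
churro_left 0.69 375 421 396.47798742138366 179.0859538784067 [ 0.61707443 -0.13782678  0.06      ]
churro_right 0.78 368 415 391.57597173144876 211.1060070671378 [ 0.53744912 -0.12525689  0.06      ]
churro_middle 0.65 372 414 390.93948126801155 194.9077809798271 [ 0.57734086 -0.12396778  0.06      ]
```

View pics/c3.png

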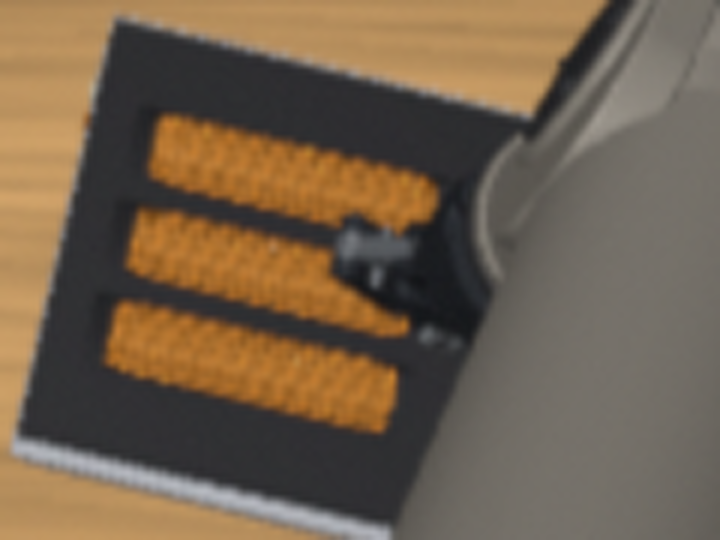

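The churros are still in place in the crop, with front ends at (150,145), (130,240) and (107,335), and the fingers sit at the middle one's rear end. I keep pushing.

```bash
python3 -m crank '[[0.0,[-0.001,0.004,0],0],[0.0,[-0.001,0.007,0],0],[0.0,[-0.001,0.01,0],0],[0.0,[-0.001,0.013,0],0],[0.0,[-0.001,0.016,0],0]]'
python3 - <<'E'
from h import *
go(mk(.055,0,.0585),77)
q=arm.camera("top");s=arm.camera("side")
for c in(q,s):
  for l in ("churro_left","churro_right","churro_middle"):
    for d in arm.silhouettes(c,l)[:1]:
        v,u=np.nonzero(d["region"]);print(l,round(d["p"],2),u.min(),u.max(),v.min(),v.max(),u.mean(),v.mean())
E
```

```text
time: 6.05
tool_pos: [0.5634, -0.1875, 0.0578]
eef_rot: [-0.0, 0.114, 0.994, 0.0]
wrist_force: [-0.1, -1.2, -0.1]
finger_gap: 0.001
gripper_force: 0.6
t 6.05 maker mm [55.2 -0.  57.8] shift [-0.   0.2 -0.7] turn -0.0 j7 1.88 F [-0.1 -1.2 -0.1] grip 0.6 gap 0.1 Rz [-0.  0. -1.]
churro_left 0.88 375 416 170 185 393.8135593220339 178.42857142857142
churro_right 0.61 368 415 201 221 391.01272727272726 210.58
churro_middle 0.57 367 412 184 204 387.03930131004364 193.31659388646287
churro_left 0.7 378 397 252 306 387.72569444444446 281.8888888888889
churro_right 0.94 329 350 242 298 339.1410579345088 274.17254408060455
```

```bash
python3 -m crank '[[0.0,[0,0.004,0],0],[0.0,[0,0.008,0.002],0],[0.0,[0,0.013,0.005],0],[0.0,[0,0.018,0.006],0],[0.0,[0,0.021,0.006],0]]'
python3 - <<'E'
from h import *
go(mk(.034,0,.052),77)
q=arm.camera("top");s=arm.camera("side")
for c in(q,s):
  for l in ("churro_left","churro_right","churro_middle"):
    for d in arm.silhouettes(c,l)[:1]:
        v,u=np.nonzero(d["region"]);print(l,round(d["p"],2),u.min(),u.max(),v.min(),v.max(),u.mean(),v.mean())
E
```

```text
time: 7.08
tool_pos: [0.5683, -0.1703, 0.0533]
eef_rot: [0.001, 0.114, 0.993, -0.002]
wrist_force: [-2.0, -5.1, 7.3]
finger_gap: -0.005
gripper_force: 5.3
t 7.08 maker mm [37.4  0.9 53.3] shift [0.9 3.4 1.3] turn -0.1 j7 1.85 F [-2.  -5.1  7.3] grip 5.3 gap -0.4 Rz [ 0.002 -0.004 -1.   ]
churro_left 0.9 375 407 170 184 389.3666666666667 177.1878787878788
churro_right 0.88 368 406 201 219 386.69176470588235 209.73176470588234
churro_left 0.87 378 397 248 306 387.8261327713382 278.086406743941
churro_right 0.55 329 351 239 298 339.98925886143934 270.46509129967774
```

```bash
python3 -m crank '[[0.0,[0,0,-0.002],0],[0.0,[0,0,-0.003],0],[0.0,[0,0,-0.003],0],[0.0,[0,0,-0.003],0],[0.0,[0,0,-0.003],0]]'
python3 - <<'E'
from h import *
go(mk(.034,0,.056),77)
q=arm.camera("top");s=arm.camera("side")
a=q["img"][150:240,350:460,::-1];b=s["img"][200:320,300:440,::-1]
cv2.imwrite("pics/c4.png",np.hstack([cv2.resize(a,(400,327),interpolation=2),cv2.resize(b,(400,343),interpolation=2)[:327]]))
E
```

```text
time: 8.1
tool_pos: [0.5681, -0.1667, 0.0546]
eef_rot: [-0.0, 0.113, 0.994, 0.0]
wrist_force: [0.0, 0.0, 0.9]
finger_gap: 0.003
gripper_force: 0.0
t 8.1 maker mm [33.9 -0.1 54.6] shift [-0.1 -0.1 -1.4] turn -0.0 j7 1.85 F [0.  0.  0.9] grip 0.0 gap 0.3 Rz [-0.  0. -1.]
```

View pics/c4.png

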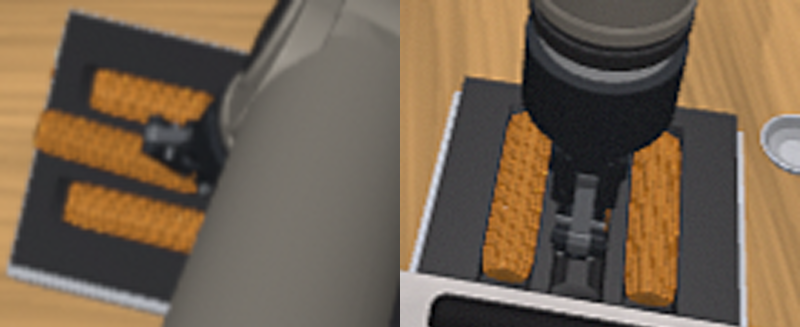

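The middle churro's front end now stands at the front edge (left half, (38,130)), about 30 mm forward and raised, and the outer churros have not moved. I back off, rise, and then measure it without the arm in the way.

```bash
python3 -m crank '[[0.0,[0,-0.006,0],0],[0.0,[0,-0.006,-0.02],0],[0.0,[0,-0.006,-0.06],0],[0.0,[0,0.03,-0.1],0],[0.0,[0,0.08,-0.12],0]]'
python3 - <<'E'
from h import *
go(mk(-.076,0,.13),-13)
q=arm.camera("top");s=arm.camera("side")
for d in arm.silhouettes(q,"churro_middle")[:2]:
    v,u=np.nonzero(d["region"]);i=u.min();print(d["p"],i,v[u<=i+1].mean(),u.max(),v.mean(),"front",[ (ray(q,i,v[u<=i+1].mean(),z)).round(4) for z in(.065,.075)])
    w=ray(q,i,v[u<=i+1].mean(),.072)[:2]-MK[:2];c,sn=np.cos(MK[2]),np.sin(MK[2]);print(c*w[0]+sn*w[1],-sn*w[0]+c*w[1])
E
```

```text
time: 8.82
tool_pos: [0.5875, -0.0911, 0.1792]
eef_rot: [0.003, 0.116, 0.993, -0.0]
wrist_force: [1.7, -0.1, -0.9]
finger_gap: -0.001
gripper_force: 0.0
t 8.82 maker mm [-44.2   1.8 179.2] shift [ 2.3 31.8 49.2] turn 89.7 j7 1.62 F [ 1.7 -0.1 -0.9] grip 0.0 gap -0.1 Rz [ 0.006 -0.001 -1.   ]
0.71 249 139.85714285714286 295 144.41435562805873 front [array([0.707 , 0.2269, 0.065 ]), array([0.704 , 0.2255, 0.075 ])]
-0.37942985077483643 0.044863131836746575
0.68 359 187.33333333333334 380 187.93965517241378 front [array([ 0.5935, -0.0454,  0.065 ]), array([ 0.5915, -0.0444,  0.075 ])]
-0.09039504251008575 -0.004150400099808955
```

```bash
python3 -m crank '[[0.05,[0.002,0.02,0],-10],[0.05,[0.002,0.03,0],-20],[0.05,[0.002,0.03,0],-30],[0.05,[0.002,0.03,0],-40],[0.05,[0.002,0.03,0],-50]]' 20; python3 -m crank '[[0.05,[0,0,0.01],-10],[0.05,[0,0,0.02],-20],[0.05,[0,0,0.03],-30],[0.05,[0,0,0.04],-40],[0.05,[0,0,0.045],-40]]'; python3 -c "
from h import *
go(mk(-.077,0,.058),-13)"
```

```text
time: 9.6
tool_pos: [0.5904, -0.0615, 0.1753]
eef_rot: [-0.0, -0.319, 0.948, -0.0]
wrist_force: [-1.2, -0.3, 0.2]
finger_gap: 0.586
gripper_force: 0.0
time: 10.22
tool_pos: [0.5904, -0.0609, 0.1297]
eef_rot: [0.001, -0.621, 0.784, 0.001]
wrist_force: [-0.1, -1.0, 0.2]
finger_gap: 0.588
gripper_force: 0.0
t 10.22 maker mm [-74.2  -2.2 129.7] shift [-2.7 -2.2 71.7] turn -0.2 j7 2.94 F [-0.1 -1.   0.2] grip 0.0 gap 50.2 Rz [-0.     0.002 -1.   ]
```

Joint 7 is at its limit here, so I take the equivalent grasp half a turn away.

```bash
for i in 1 2 3; do python3 -m crank '[[0.05,[0,0,0],10],[0.05,[0,0,0],20],[0.05,[0,0,0],30],[0.05,[0,0,0],40],[0.05,[0,0,0],50]]'|head -1; done;  python3 -m crank '[[0.05,[0,0,0],10],[0.05,[0,0,0],20],[0.05,[0,0,0],30],[0.05,[0,0,0],30],[0.05,[0,0,0],30]]'; python3 -c "
from h import *
go(mk(-.077,0,.058),-13)"
```

```text
time: 10.85
time: 11.48
time: 12.1
time: 12.72
tool_pos: [0.5912, -0.0599, 0.1306]
eef_rot: [0.001, 0.782, 0.623, 0.0]
wrist_force: [0.1, -0.1, -0.8]
finger_gap: 0.585
gripper_force: 0.0
t 12.72 maker mm [-75.3  -1.6 130.6] shift [ 1.7  1.5 72.6] turn 0.0 j7 0.1 F [ 0.1 -0.1 -0.8] grip 0.0 gap 49.9 Rz [ 0.001 -0.001 -1.   ]
```

```bash
python3 -m crank '[[0.05,[0.002,0.0015,0.03],0],[0.05,[0.002,0.0015,0.055],0],[0.05,[0.002,0.0015,0.067],0],[0.05,[0.002,0.0015,0.072],0],[0.05,[0.002,0.0015,0.072],0]]'
python3 - <<'E'
from h import *
go(mk(-.077,0,.058),-13)
q=arm.camera("top");s=arm.camera("side")
a=q["img"][140:240,320:430,::-1];b=s["img"][180:300,290:430,::-1]
cv2.imwrite("pics/c5.png",np.hstack([cv2.resize(a,(400,364),interpolation=2),cv2.resize(b,(400,343),interpolation=2)[[*range(343)]+[342]*21]]))
E
```

```text
time: 13.35
tool_pos: [0.5932, -0.0582, 0.0583]
eef_rot: [0.0, 0.783, 0.622, 0.0]
wrist_force: [0.4, -0.4, -0.2]
finger_gap: 0.585
gripper_force: 0.0
t 13.35 maker mm [-77.5   0.   58.3] shift [-0.5 -0.   0.3] turn -0.0 j7 0.15 F [ 0.4 -0.4 -0.2] grip 0.0 gap 50.0 Rz [ 0.001 -0.    -1.   ]
```

View pics/c5.png

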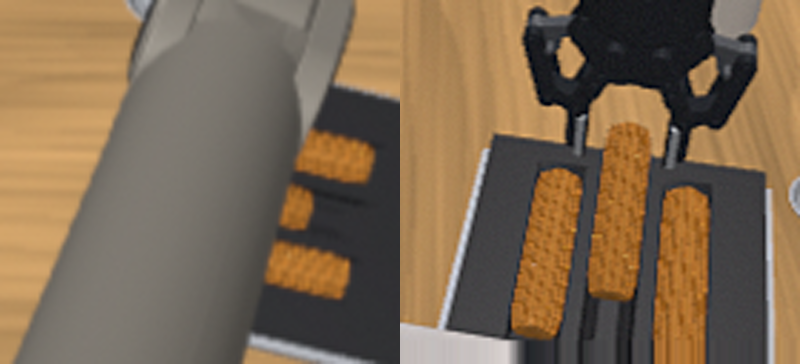

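The fingers stand on both sides of the raised front end (right half, (577,135) and (675,148), with the churro at (628,140)). I close lightly.

```bash
python3 -m crank '[[0.04,[0,0,0],0],[0.032,[0,0,0],0],[0.022,[0,0,0],0],[0.022,[0,0,0],0],[0.022,[0,0,0],0]]' 20; python3 -m crank '[[0.022,[0,0,0],0],[0.022,[0,0,-0.003],0],[0.022,[0,0,-0.008],0],[0.022,[0,0,-0.014],0],[0.022,[0,0,-0.02],0]]' 20
```

```text
time: 14.08
tool_pos: [0.5932, -0.0579, 0.0582]
eef_rot: [0.0, 0.783, 0.622, 0.0]
wrist_force: [-1.2, 1.0, 3.5]
finger_gap: 0.31
gripper_force: 19.6
time: 14.7
tool_pos: [0.5926, -0.0578, 0.0781]
eef_rot: [-0.0, 0.783, 0.622, -0.0]
wrist_force: [-0.5, 0.0, -1.3]
finger_gap: 0.31
gripper_force: 19.7
```

```bash
python3 -m crank '[[0.022,[0,0,-0.02],0],[0.022,[0,0,-0.045],0],[0.022,[0,0,-0.07],0],[0.022,[0,0,-0.085],0],[0.022,[0,0,-0.085],0]]'
python3 - <<'E'
from h import *
go([.4315,.328,.16],-13)
s=arm.camera("side");q=arm.camera("top")
a=q["img"][140:240,320:430,::-1];b=s["img"][120:300,270:430,::-1]
cv2.imwrite("pics/c6.png",np.hstack([cv2.resize(a,(400,364),interpolation=2),cv2.resize(b,(324,364),interpolation=2)]))
E
```

```text
time: 15.32
tool_pos: [0.5937, -0.0581, 0.1644]
eef_rot: [0.001, 0.783, 0.622, 0.001]
wrist_force: [0.7, -0.3, -1.2]
finger_gap: 0.31
gripper_force: 19.8
t 15.32 maker mm [-77.7   0.5 164.4] shift [ 339.5 -245.2    4.1] turn -0.0 j7 0.07 F [ 0.7 -0.3 -1.2] grip 19.8 gap 26.4 Rz [ 0.003  0.    -1.   ]
```

View pics/c6.png

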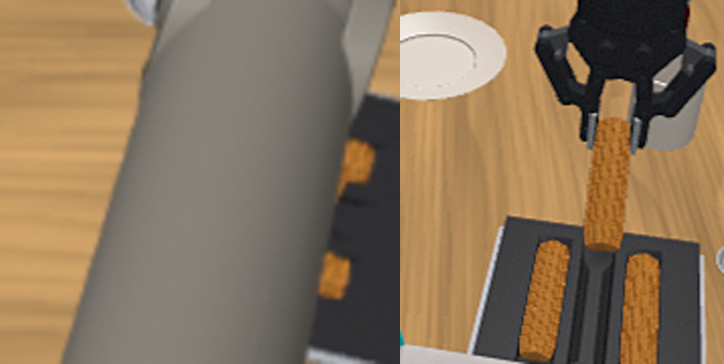

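The churro hangs lightly in the fingers at (610,180) and the outer two stay put at (545,300) and (640,310). I carry it to the plate.

```bash
python3 -m crank '[[0.022,[0.015,-0.011,0],0],[0.022,[0.045,-0.033,0],0],[0.022,[0.08,-0.058,0],0],[0.022,[0.115,-0.083,0],0],[0.022,[0.15,-0.108,0],0]]' >/dev/null; python3 -m crank '[[0.022,[0.035,-0.025,0],0],[0.022,[0.07,-0.05,0],0],[0.022,[0.105,-0.076,0],0],[0.022,[0.135,-0.098,0],0],[0.022,[0.155,-0.112,0],0]]'
python3 - <<'E'
from h import *
go([.4315,.328,.16],-13)
s=arm.camera("side");q=arm.camera("top")
for c,n in((q,"top"),(s,"side")):
  for l in("plate","churro_middle"):
    for d in arm.silhouettes(c,l)[:3]:
        v,u=np.nonzero(d["region"]);print(n,l,round(d["p"],2),np.round(d["rect"]),ray(c,u.mean(),v.mean(),.018 if l=="plate" else .15).round(3))
E
```

```text
time: 16.68
tool_pos: [0.4444, 0.2916, 0.1619]
eef_rot: [-0.001, 0.782, 0.624, -0.001]
wrist_force: [-0.1, -0.6, -0.5]
finger_gap: 0.305
gripper_force: 19.8
t 16.68 maker mm [-384.8 -223.7  161.9] shift [ 32.6 -20.7   1.9] turn 0.2 j7 -0.69 F [-0.1 -0.6 -0.5] grip 19.8 gap 26.0 Rz [-0.002 -0.    -1.   ]
top plate 0.89 [230. 256.  62.  79.] [0.415 0.269 0.018]
top plate 0.55 [406. 305.  78.  85.] [ 0.322 -0.169  0.018]
top churro_middle 0.78 [233. 252.  44.  17.] [0.432 0.243 0.15 ]
side plate 0.87 [285. 145.  72.  47.] [0.423 0.287 0.018]
side plate 0.64 [210. 312. 127. 109.] [ 0.319 -0.18   0.018]
side churro_middle 0.29 [364. 329. 204.  71.] [ 0.55 -0.29  0.15]
```

```bash
python3 -m crank '[[0.022,[0.016,-0.01,0.02],0],[0.022,[0.033,-0.021,0.05],0],[0.022,[0.033,-0.021,0.08],0],[0.022,[0.033,-0.021,0.105],0],[0.022,[0.033,-0.021,0.118],0]]'
python3 - <<'E'
from h import *
go([.4315,.328,.03],-13)
s=arm.camera("side");q=arm.camera("top")
a=q["img"][200:310,170:290,::-1];b=s["img"][90:190,225:345,::-1]
cv2.imwrite("pics/c7.png",np.hstack([cv2.resize(a,(400,364),interpolation=2),cv2.resize(b,(400,364),interpolation=2)]))
E
```

```text
time: 17.6
tool_pos: [0.4343, 0.324, 0.0436]
eef_rot: [0.0, 0.783, 0.621, -0.001]
wrist_force: [0.0, 0.5, -1.1]
finger_gap: 0.305
gripper_force: 19.8
t 17.6 maker mm [-414.1 -240.8   43.6] shift [ 3.3 -3.6 13.6] turn -0.2 j7 -0.65 F [ 0.   0.5 -1.1] grip 19.8 gap 26.0 Rz [-0.001 -0.002 -1.   ]
```

View pics/c7.png

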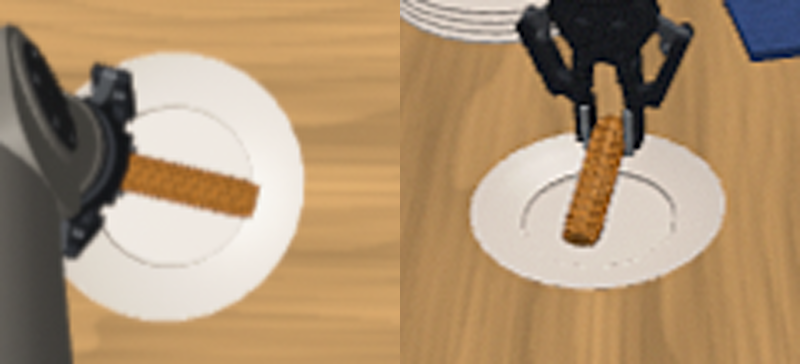

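The churro is over the plate's flat middle, its tail near (255,200) at the inner ring's edge, so I shift it 5 mm back and lower it.

```bash
python3 -m crank '[[0.022,[0.005,-0.001,0.004],0],[0.022,[0.005,-0.001,0.008],0],[0.022,[0.005,-0.001,0.012],0],[0.022,[0.005,-0.001,0.015],0],[0.022,[0.005,-0.001,0.018],0]]'; python3 -m crank '[[0.022,[0,0,0.002],0],[0.022,[0,0,0.004],0],[0.022,[0,0,0.006],0],[0.022,[0,0,0.008],0],[0.022,[0,0,0.008],0]]'
```

```text
time: 18.32
tool_pos: [0.4345, 0.3308, 0.0268]
eef_rot: [-0.0, 0.783, 0.622, 0.0]
wrist_force: [0.2, 0.3, -0.1]
finger_gap: 0.307
gripper_force: 19.8
time: 18.95
tool_pos: [0.4346, 0.3311, 0.0189]
eef_rot: [-0.0, 0.783, 0.622, 0.0]
wrist_force: [0.8, 1.2, 0.8]
finger_gap: 0.309
gripper_force: 19.8
```

```bash
python3 -m crank '[[0.022,[0,0,0.0015],0],[0.022,[0,0,0.003],0],[0.022,[0,0,0.0045],0],[0.022,[0,0,0.006],0],[0.022,[0,0,0.007],0]]'; python3 -m crank '[[0.022,[0,0,0.001],0],[0.022,[0,0,0.002],0],[0.022,[0,0,0.003],0],[0.022,[0,0,0.004],0],[0.022,[0,0,0.004],0]]'
```

```text
time: 19.58
tool_pos: [0.4346, 0.3309, 0.0118]
eef_rot: [0.0, 0.783, 0.622, 0.0]
wrist_force: [0.4, 0.2, 1.3]
finger_gap: 0.307
gripper_force: 19.8
time: 20.2
tool_pos: [0.4345, 0.3308, 0.0078]
eef_rot: [-0.0, 0.783, 0.622, -0.0]
wrist_force: [-0.2, 1.1, 0.6]
finger_gap: 0.309
gripper_force: 19.7
```

Run:
```python
from h import *
go([.4345,.331,.006],-13)
s=arm.camera("side");q=arm.camera("top")
a=q["img"][200:310,170:290,::-1];b=s["img"][90:190,225:345,::-1]
cv2.imwrite("pics/c8.png",np.hstack([cv2.resize(a,(400,364),interpolation=2),cv2.resize(b,(400,364),interpolation=2)]))
```

```text
t 20.2 maker mm [-420.8 -242.2    7.8] shift [ 0.2 -0.   1.8] turn -0.0 j7 -0.63 F [-0.2  1.1  0.6] grip 19.7 gap 26.4 Rz [-0. -0. -1.]
```

View pics/c8.png

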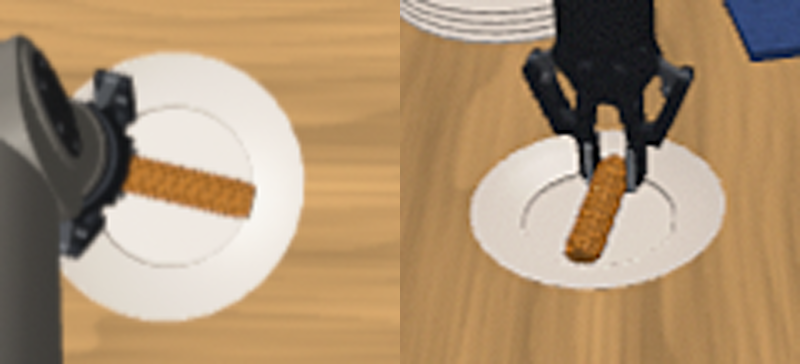

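The churro lies almost flat inside the inner ring, its tail at (250,200). I go down the last bit while watching the force.

```bash
python3 -m crank '[[0.022,[0,0,0.0005],0],[0.022,[0,0,0.001],0],[0.022,[0,0,0.0015],0],[0.022,[0,0,0.0015],0],[0.022,[0,0,0.0015],0]]';  python3 -m crank '[[0.022,[0,0,0.0005],0],[0.022,[0,0,0.001],0],[0.022,[0,0,0.0015],0],[0.022,[0,0,0.0015],0],[0.022,[0,0,0.0015],0]]'
```

```text
time: 20.92
tool_pos: [0.4345, 0.3309, 0.0064]
eef_rot: [-0.0, 0.783, 0.622, 0.0]
wrist_force: [-0.3, 0.5, 0.8]
finger_gap: 0.311
gripper_force: 19.7
time: 21.55
tool_pos: [0.4347, 0.331, 0.0059]
eef_rot: [-0.0, 0.783, 0.622, 0.0]
wrist_force: [-2.3, 0.8, 9.4]
finger_gap: 0.31
gripper_force: 20.1
```

```bash
python3 -m crank '[[0.022,[0,0,-0.001],0],[0.03,[0,0,-0.001],0],[0.036,[0,0,-0.001],0],[0.042,[0,0,-0.001],0],[0.042,[0,0,-0.001],0]]';  python3 -m crank '[[0.042,[0,0,-0.01],0],[0.042,[0,0,-0.04],0],[0.042,[0,0,-0.09],0],[0.042,[0,0,-0.15],0],[0.042,[0,0,-0.2],0]]'; python3 -m crank '[[0.0,[-0.03,0.02,-0.06],0],[0.0,[-0.07,0.045,-0.1],0],[0.0,[-0.11,0.07,-0.12],0],[0.0,[-0.16,0.1,-0.12],0],[0.0,[-0.2,0.13,-0.12],0]]'
python3 - <<'E'
from h import *
go(mk(.26,0,.36),-13)
s=arm.camera("side");q=arm.camera("top")
a=q["img"][200:310,170:290,::-1];b=s["img"][100:380,225:505,::-1]
cv2.imwrite("pics/c9.png",np.hstack([cv2.resize(a,(400,364),interpolation=2),cv2.resize(b,(364,364),interpolation=2)]))
E
```

```text
time: 22.18
tool_pos: [0.4344, 0.3307, 0.0057]
eef_rot: [0.0, 0.783, 0.622, -0.0]
wrist_force: [0.1, -0.6, 0.6]
finger_gap: 0.488
gripper_force: 0.0
time: 22.8
tool_pos: [0.4349, 0.3308, 0.2089]
eef_rot: [-0.0, 0.783, 0.622, 0.001]
wrist_force: [-0.4, 0.7, 0.4]
finger_gap: 0.489
gripper_force: 0.0
time: 23.42
tool_pos: [0.5164, 0.1039, 0.3272]
eef_rot: [-0.0, 0.783, 0.622, 0.001]
wrist_force: [0.9, 1.2, -0.2]
finger_gap: 0.001
gripper_force: 0.0
t 23.43 maker mm [-218.2 -111.4  327.2] shift [-477.9  112.4  -33.8] turn -0.1 j7 -0.39 F [ 0.9  1.2 -0.2] grip 0.0 gap 0.1 Rz [ 0.002  0.002 -1.   ]
```

View pics/c9.png

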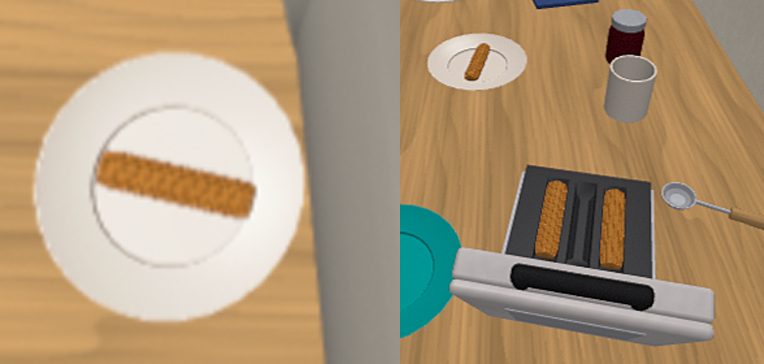

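The churro lies flat in the middle of the plate (left half, (175,185)). The outer two are in their moulds, and the mug and jar are untouched. Now for the lid.

```bash
python3 -m crank '[[0.0,[-0.055,0.013,-0.02],0],[0.0,[-0.11,0.026,-0.035],0],[0.0,[-0.17,0.04,-0.045],0],[0.0,[-0.23,0.054,-0.045],0],[0.0,[-0.285,0.067,-0.045],0]]'>/dev/null; python3 -m crank '[[0.0,[-0.055,0.013,0],0],[0.0,[-0.11,0.026,0],0],[0.0,[-0.16,0.036,0],0],[0.0,[-0.195,0.045,0],0],[0.0,[-0.195,0.045,0],0]]'
python3 - <<'E'
from h import *
go(mk(.255,0,.238),-13)
E
```

```text
time: 24.78
tool_pos: [0.5151, -0.389, 0.3707]
eef_rot: [0.0, 0.785, 0.62, -0.001]
wrist_force: [-0.9, 0.6, 0.2]
finger_gap: 0.002
gripper_force: 0.0
t 24.77 maker mm [262.4  -1.7 370.7] shift [  7.6   1.8 132.7] turn -0.4 j7 0.65 F [-0.9  0.6  0.2] grip 0.0 gap 0.2 Rz [-0.001 -0.001 -1.   ]
```

```bash
python3 -m crank '[[0.0,[0,0.002,0.05],0],[0.0,[0,0.002,0.09],0],[0.0,[0,0.002,0.12],0],[0.0,[0,0.002,0.132],0],[0.0,[0,0.002,0.132],0]]'; python3 -m crank '[[0.0,[0.008,0,0],0],[0.0,[0.016,0,0],0],[0.0,[0.024,0,0],0],[0.0,[0.032,0,0],0],[0.0,[0.04,0,0],0]]'; python3 -m crank '[[0.0,[0.008,0,0],0],[0.0,[0.016,0,0],0],[0.0,[0.024,0,0],0],[0.0,[0.032,0,0],0],[0.0,[0.04,0,0],0]]';python3 - <<'E'
from h import *
go(mk(.04,0,.238),-13)
E
```

```text
time: 25.4
tool_pos: [0.5194, -0.3854, 0.2389]
eef_rot: [-0.0, 0.782, 0.623, 0.0]
wrist_force: [0.4, -1.1, -0.6]
finger_gap: 0.002
gripper_force: 0.0
time: 26.02
tool_pos: [0.5275, -0.3501, 0.2406]
eef_rot: [0.002, 0.783, 0.622, -0.001]
wrist_force: [-3.1, -6.6, 10.5]
finger_gap: -0.003
gripper_force: 2.1
time: 26.65
tool_pos: [0.5368, -0.3087, 0.2391]
eef_rot: [0.0, 0.783, 0.622, -0.0]
wrist_force: [-0.3, -2.8, 1.4]
finger_gap: 0.002
gripper_force: 1.6
t 26.65 maker mm [179.3   1.4 239.1] shift [139.3  -1.6   1. ] turn -0.1 j7 0.57 F [-0.3 -2.8  1.4] grip 1.6 gap 0.2 Rz [ 0. -0. -1.]
```

```bash
python3 -m crank '[[0.0,[0.013,0,0],0],[0.0,[0.026,0,0],0],[0.0,[0.039,0,0],0],[0.0,[0.052,0,0],0],[0.0,[0.065,0,0],0]]'; python3 -m crank '[[0.0,[0.013,0,0],0],[0.0,[0.026,0,0],0],[0.0,[0.039,0,0.003],0],[0.0,[0.052,0,0.006],0],[0.0,[0.065,0,0.01],0]]'
python3 - <<'E'
from h import *
go(mk(.02,0,.22),-13)
s=arm.camera("side"); cv2.imwrite("pics/s10.png",s["img"][:,:,::-1])
E
```

```text
time: 27.28
tool_pos: [0.5516, -0.2439, 0.2383]
eef_rot: [-0.001, 0.783, 0.622, 0.0]
wrist_force: [-0.4, -2.4, -1.0]
finger_gap: 0.003
gripper_force: 0.9
time: 27.9
tool_pos: [0.5665, -0.181, 0.2286]
eef_rot: [-0.0, 0.783, 0.622, 0.0]
wrist_force: [0.3, -0.7, -0.4]
finger_gap: 0.002
gripper_force: 0.4
t 27.9 maker mm [ 48.2   1.6 228.6] shift [28.2 -1.6  8.6] turn -0.0 j7 0.35 F [ 0.3 -0.7 -0.4] grip 0.4 gap 0.2 Rz [ 0.     0.001 -1.   ]
```

```bash
python3 -m crank '[[0.0,[0.012,0,0.003],0],[0.0,[0.024,0,0.006],0],[0.0,[0.036,0,0.01],0],[0.0,[0.04,0,0.01],0],[0.0,[0.04,0,0.01],0]]'; python3 -m crank '[[0.0,[-0.02,0,-0.01],0],[0.0,[-0.02,0,-0.06],0],[0.0,[-0.02,0,-0.11],0],[0.0,[-0.02,0,-0.15],0],[0.0,[-0.02,0,-0.15],0]]'; for i in 1 2 3 4; do python3 -m crank '[[0.0,[0,0,0],0],[0.0,[0,0,0],0],[0.0,[0,0,0],0],[0.0,[0,0,0],0],[0.0,[0,0,0],0]]' | head -1; done;python3 - <<'E'
from h import *
go(mk(-.111,0,.11),-13)
s=arm.camera("side"); q=arm.camera("top")
cv2.imwrite("pics/c11.png",np.hstack([s["img"][80:400,150:550,::-1],q["img"][80:400,170:570,::-1]]))
E
```

```text
time: 28.58
tool_pos: [0.5754, -0.1427, 0.2188]
eef_rot: [-0.0, 0.783, 0.623, 0.0]
wrist_force: [-0.4, 0.2, 0.4]
finger_gap: 0.0
gripper_force: 0.0
time: 29.2
tool_pos: [0.5713, -0.1666, 0.3734]
eef_rot: [0.003, 0.784, 0.621, 0.002]
wrist_force: [0.2, -1.0, -0.3]
finger_gap: 0.0
gripper_force: 0.0
time: 29.82
time: 30.45
time: 31.08
time: 31.7
t 31.7 maker mm [ 29.4   1.5 368.8] shift [140.3  -1.6 258.8] turn -0.0 j7 0.25 F [ 0.2 -0.3 -0.5] grip 0.0 gap 0.2 Rz [ 0.  0. -1.]
```

View pics/c11.png

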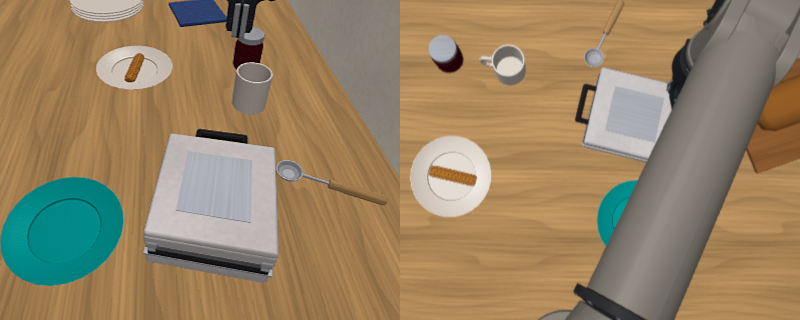

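The lid looks shut, with the handle at side (372,215) and top (355,183). I check that against the model's shut position.

Run:
```python
from h import *
s=arm.camera("side"); q=arm.camera("top")
for a in(0,.05,.1):
    X=mk(.116-.227*np.cos(a)+.012*np.sin(a),0,.064+.227*np.sin(a)+.012*np.cos(a));print(a,proj(s,X).round(1),proj(q,X).round(1))
for c,w in((s,(335,195,405,225)),(q,(345,155,372,212))):
    i=c["img"][w[1]:w[3],w[0]:w[2]].max(2)<50;v,u=np.nonzero(i);print("dark",u.mean()+w[0],v.mean()+w[1],v.min()+w[1],v.max()+w[1],u.min()+w[0],u.max()+w[0])
```

```text
0 [370.3 214.8] [351.3 183.3]
0.05 [370.9 210.9] [352.  182.5]
0.1 [371.4 207.1] [353.  181.6]
dark 371.69436997319036 215.7479892761394 209 222 346 396
dark 353.0521327014218 183.17061611374407 165 203 346 365
```

The handle row, 215.7, matches the fully shut position (214.8), so I hand the job in.

```bash
python3 -c "
from cell import arm
print(arm.job_done())"
```

```text
the job is handed in; nothing more can be done
None
```

The middle churro lies flat in the middle of the white plate, the maker's lid is shut, both outer churros were in their moulds when it closed, and the jar and mug were not touched; I handed the job in at about 32 s of the 72 s allowed, and it returned no verdict.

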